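# Ready a lap's belt drive for its new belt

## Robot

A 6-joint arm with a two-finger parallel gripper is mounted at the origin on a cart in front of the work surface, level with it; the furniture and walls round the work are solid. World frame = base frame: x ahead of the robot, y to its left, z up, the work surface at z = 0. Lengths are in m, angles in rad, forces in N, time in s.
With the tool pointing down it reaches from about 0.3 to 0.95 m from the base axis. Payload 3.1 kg.
Tool frame: the origin (TCP) lies between the finger pads; the fingertips stand 11 mm ahead of it and the grasp point (between the pads) lies 8 mm behind it; z points along the fingers, y is the line along which they close (so a half turn about z gives the same grasp; the last joint's range is limited). The gripper opens to 85 mm and grips with 20 to 120 N. Pads are 22 mm wide; open, the fingers measure 114 mm over their backs; the gripper's body (76 mm by 85 mm) begins 54 mm behind the grasp point. The pads swing forward as they close: fully open they stand 13 mm farther back than shut.
Start: joints at [-1.408, 0.308, 1.634, -0, 1.2, -0.07], TCP at [0.144, -0.608, 0.242] pointing down, gripper open.
Joint ranges: [-3.06, 3.06], [-0.79, 1.96], [0.05, 2.63], [-1.19, 4.34], [0.05, 2.64], [-2.94, 2.94]. Speed limits (rad/s): [2.79, 2.79, 3.14, 3.14, 3.14, 3.14].

## Interface

Orientations are given as a rotation vector (axis times angle).
In Python, from cell import observe, camera, camera_info, job_done gives the robot as it stands.
- The arm moves only by the tool drive_tool, never from a script. Its argument "increments" is a list of rows, each an object with "dp": the shift along the tool's x, y, z in m, a list of three; "turn": the turn about the tool's z in rad. In form: [{"dp": [dx, dy, dz], "turn": turn}, ...]. A call has exactly 5 rows; each row shifts and turns the commanded pose from where the row before left it, along the tool's axes as they then stand; what a row does not reach is not made up. A row lasts 1/12 s, in which the tool goes at most 41.7 mm and 7.16 degrees, less where a joint would pass 70% of its speed; a pose out of reach is approached as far as the arm can. A call with a gripper value outside its range is refused whole. "hand" is the closure, from -1 (fully open) to 1 (shut), set as the call begins (left out, the last holds). The fingers move at their own pace and stop on an object; the grip force is fixed at half the most. Time passes only in rows, so rows that do not move let the fingers close, or fill a call up. It gives the time, the measured TCP pose, the force, the opening and the grip force at its end, in the units of the state.
- observe(): the state, without advancing time (a new reading comes with each control period).
- camera(name): name is "scene" or "top" or "wrist"; returns the picture (400x640x3 uint8, red, green, blue); there is no depth.
- camera_info(name): a dict with "mtx" (3x3 intrinsics, pixels), "camera_from_world" (4x4, takes a point from world to camera coordinates). Camera axes: x right, y up, looking along -z (the intrinsics and any distortion apply to the point x, -y, -z); pixel columns grow to the right and rows downward; lengths in m; the calibration is good to about 2 mm. A picture is of the moment at which its call begins: read the wrist's pose just before it. camera_info takes no time and is no camera call; for the wrist camera it gives the pose at the moment of the call.
- job_done(): hands the job in; it is judged then, once.
The state is a dict: "time": time; "joint_pos": joint angles; "joint_vel": joint speeds; "joint_torque": joint torques, N m; "eef_pos": TCP position; "tool_rot": TCP orientation; "force": force on the tool from outside, world axes, zero at the start; "wrist_torque": the same for the moment, N m; "gripper_width": opening from 0.0 (shut) to 1.0 (fully open); "gripper_force": force on a finger pad.
Only numpy, scipy, OpenCV 4.12 (cv2) and the standard library are available. Lean on these libraries where they do the work, as an engineer would, in place of code of your own. Each camera call takes 0.05 s, during which the arm holds its last target. There are 200 camera calls.

## Task

Get the small belt drive on the bench ready for a new belt: first press both grooved pulleys down on their shafts until each is fully home, then with the gripper push the sprung tensioner arm back, away from the line between the pulleys, past the click of its ratchet pawl. Finish while still holding the arm there beyond the click, the gripper and not the pawl carrying the spring, and do not let go; leave the loose nut, hex key and spanner where they lie.

Things in the scene. Friction and masses are not known exactly. Their poses are not given: they have to be found in the camera images.
- drive_unit: belt drive on a grey plate fixed to the bench, 170 (its x) x 250 (its y) x 10 mm, origin at the centre of its underside, z up; at yaw 0 its x points away from the robot. In its x, y: large pulley axis (-35, +85) mm, small pulley axis (-35, -85), tensioner pivot (+45, -85). The plate is bare between the pulleys, in front of the roller. Nothing on it is higher than 60 mm above the bench
- large_pulley_top (a point): centre of the flat top of the large grooved aluminium pulley (64 mm diameter, 24 mm high); 44 mm above the bench when fully home, higher by the amount it stands proud
- small_pulley_top (a point): centre of the flat top of the small grooved aluminium pulley (40 mm diameter, 24 mm high); 44 mm above the bench when fully home, higher by the amount it stands proud
- large_pulley (a joint): m by which the large pulley stands proud of its home on the shaft: 0 fully home, starts 0.005 to 0.010; a stiff push fit, it takes about 7 N straight down to move and stays where it is left; at 0 it meets a hard shoulder
- small_pulley (a joint): the same for the small pulley
- tensioner_arm: tensioner arm: flat steel bar 14 mm wide, from 24 to 32 mm above the bench, with a black upright idler roller (28 mm diameter, from 22 to 56 mm above the bench) at its free end, 103 mm from the pivot. Origin on the pivot axis at bench level; its x runs along the arm to the roller, z up
- idler_mid (a point): point on the roller's axis, 42 mm above the bench; in the plate's x, y at (-5, +5) mm at rest, (+65, +16) mm at the back stop, so pushing the roller straight along the plate's +x works the arm
- unit_pivot (a point): point on the upright pivot axis of the tensioner, 28 mm above the bench; it does not move
- tensioner (a joint): arm angle, rad: 0 at rest (spring-held, roller toward the line between the pulleys), grows as the roller is pushed to the plate's +x (clockwise from above). The pawl clicks up behind the arm at about 0.48; if let go then, the arm rests on the pawl near 0.47. Back stop 0.75. Force at the roller 5 N at rest, 12 N at the stop, up to 17 N while climbing the pawl near 0.15
- pawl (a joint): m by which the pawl, a sprung brass wedge in a dark block under the arm's swing, is pressed down: 0 up, about 0.007 while the arm rides over it; it snaps up behind the arm with the click
- nut: loose steel hexagon nut, 19x22x8 mm, on the rear left of the plate; origin at the centre of its underside; leave alone
- key: loose dark hex key, 26x66x4 mm, on the rear left of the plate; origin at the centre of its underside; leave alone
- wrench: loose steel spanner, 156 mm long, 24 mm wide and 6 mm high, on the bench beside the right (-y) edge of the plate and along it; origin at the centre of its underside; leave alone

How it is judged:
By the outcome, as a careful person would: the job done as asked, in the order asked, and still so for the second after the job is handed in, while the arm keeps its last pose, push and grip.
It also fails if it takes over 54 s, if anything falls off the work surface, if the arm or the gripper's body presses on something with over 40 N, if the wrist force passes 120 N, or if a joint passes its speed limit or range.

## Working session

There is one attempt and no reset: what is moved stays moved. The work goes in short steps, Python scripts to look and compute and a tool call to move; the robot and the scene stay as the last step left them, time stands still between calls to the robot, and variables do not carry over. Pictures are saved under pics/ and viewed, at most 10 in all, crops included, and the job is handed in when it is done.

Besides the shell and the picture viewer there is one more tool, called after ">>>" as name(argument=value, ...) on one line, values as JSON. drive_tool: Moves the arm, as the interface text tells. Its arguments: {"type":"object","properties":{"increments":{"type":"array","items":{"type":"object","properties":{"dp":{"type":"array","items":{"type":"number"}},"turn":{"type":"number"}}}},"hand":{"type":"number"}},"required":["increments"]}

```bash
mkdir -p pics; python3 - <<'E'
from cell import observe,camera,camera_info
import cv2,numpy as np
s=observe();print({k:np.round(v,3).tolist() for k,v in s.items()})
for n in("scene","top"):
    cv2.imwrite(f"pics/{n}0.png",camera(n)[:,:,::-1]); i=camera_info(n);print(n,np.round(i["mtx"],1).tolist(),np.round(i["camera_from_world"],3).tolist(), [k for k in i])
E
```

```text
{'time': 0.0, 'joint_pos': [-1.408, 0.309, 1.635, -0.0, 1.2, -0.07], 'joint_vel': [-0.001, 0.0, -0.003, 0.0, -0.001, 0.001], 'joint_torque': [0.001, -41.526, -27.666, -0.0, 0.01, -0.0], 'eef_pos': [0.144, -0.607, 0.241], 'tool_rot': [-3.118, -0.365, 0.0], 'force': [0.805, -0.313, -0.4], 'wrist_torque': [0.072, -0.009, -0.013], 'gripper_force': 0.0, 'gripper_width': 1.0}
scene [[433.0, 0.0, 311.9], [0.0, 433.0, 200.9], [0.0, 0.0, 1.0]] [[0.885, -0.466, -0.008, -0.542], [0.203, 0.369, 0.907, -0.151], [-0.42, -0.804, 0.421, -0.696], [0.0, 0.0, 0.0, 1.0]] ['mtx', 'camera_from_world']
top [[490.0, 0.0, 318.5], [0.0, 490.0, 201.2], [0.0, 0.0, 1.0]] [[0.006, -0.999, 0.031, -0.089], [0.99, 0.01, 0.14, -0.573], [-0.14, 0.03, 0.99, -0.837], [0.0, 0.0, 0.0, 1.0]] ['mtx', 'camera_from_world']
```

View pics/top0.png

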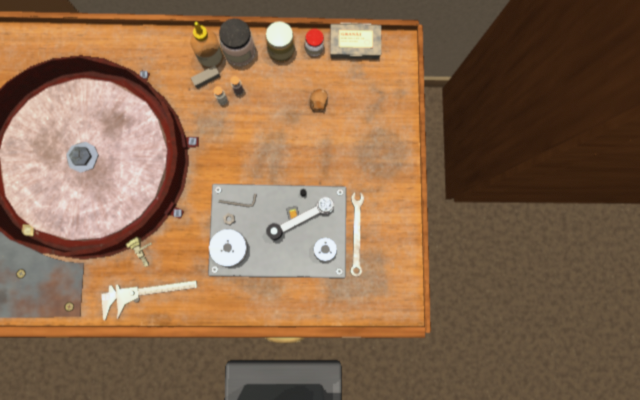

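View pics/scene0.png

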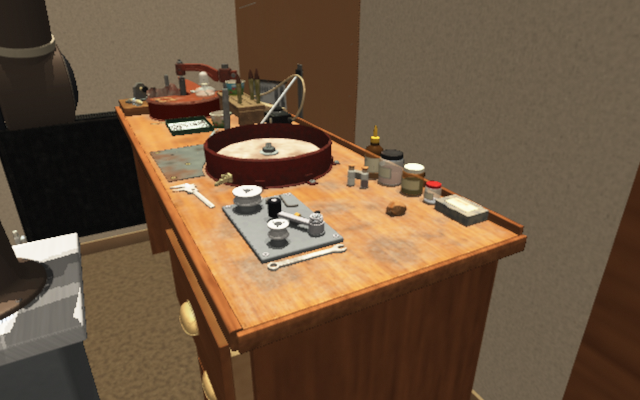

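The top view shows the plate (columns 209–346, rows 185–277), the large pulley near (228,247), the small pulley near (325,250), the roller near (275,231) and the pivot near (326,206). I'll measure these now.

```bash
cat > h.py <<'E'
import numpy as np,cv2
from cell import observe,camera,camera_info
def ray(i,p,z):
    T=i["camera_from_world"];R=T[:3,:3];c=-R.T@T[:3,3];M=i["mtx"]
    d=R.T@np.array([(p[0]-M[0,2])/M[0,0],-(p[1]-M[1,2])/M[1,1],-1]);return c+d*(z-c[2])/d[2]
def proj(i,P):
    T=np.array(i["camera_from_world"]);q=T[:3,:3]@P+T[:3,3];M=i["mtx"];return np.array([M[0,2]+M[0,0]*q[0]/-q[2],M[1,2]+M[1,1]*q[1]/q[2]])
E
python3 - <<'E'
from h import *
im=camera("top");i=camera_info("top");hsv=cv2.cvtColor(im,cv2.COLOR_RGB2HSV)
roi=np.zeros((400,640),np.uint8);roi[180:282,204:350]=255
low=((hsv[...,1]<60)).astype(np.uint8)*255&roi
low=cv2.morphologyEx(low,cv2.MORPH_CLOSE,np.ones((9,9)))
cs,_=cv2.findContours(low,cv2.RETR_EXTERNAL,cv2.CHAIN_APPROX_NONE);c=max(cs,key=cv2.contourArea)
r=cv2.minAreaRect(c);print(r)
b=np.array([ray(i,p,.010)[:2] for p in cv2.boxPoints(r)]);print(b.round(4),b.mean(0))
print([np.linalg.norm(b[k]-b[k-1]).round(4) for k in range(4)])
w=((hsv[...,1]<40)&(hsv[...,2]>195)).astype(np.uint8)*255&roi
w=cv2.morphologyEx(w,cv2.MORPH_CLOSE,np.ones((3,3)))
n,l,st,ce=cv2.connectedComponentsWithStats(w)
for k in range(1,n):
    if st[k,4]>80: print(st[k],ce[k].round(1),ray(i,ce[k],.0515)[:2].round(4))
cv2.imwrite("pics/c.png",cv2.resize(im[170:290,195:365,::-1],None,fx=4.5,fy=4.5,interpolation=cv2.INTER_CUBIC))
E
```

```text
((277.094970703125, 230.66104125976562), (137.0562286376953, 91.6439437866211), 0.795723557472229)
[[ 0.4408  0.1135]
 [ 0.6088  0.1173]
 [ 0.608  -0.1374]
 [ 0.4387 -0.1347]] [ 0.52406523 -0.01031574]
[np.float64(0.2481), np.float64(0.168), np.float64(0.2547), np.float64(0.1694)]
[281 197  53  34 461] [309.5 212.5] [ 0.5522 -0.0686]
[ 209  229   37   37 1014] [226.9 246.9] [0.4906 0.0746]
[314 237  23  24 358] [324.9 248.4] [ 0.4892 -0.096 ]
```

View pics/c.png

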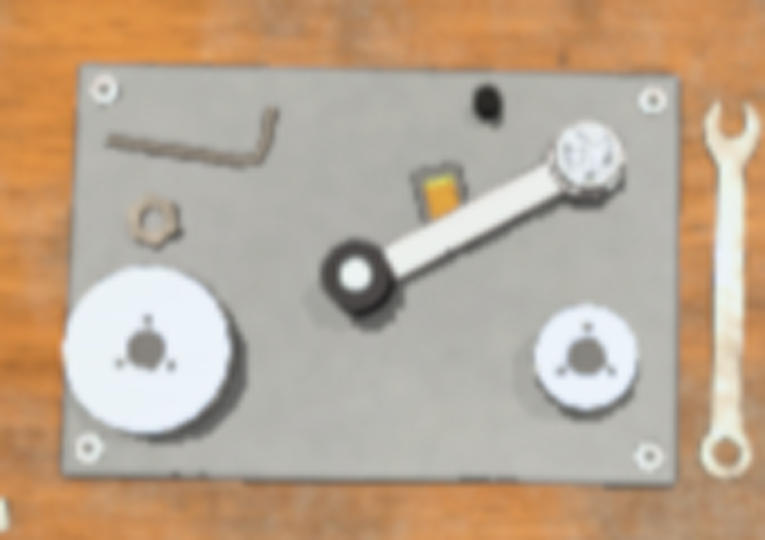

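>>> drive_tool(increments=[{"dp": [0, 0, 0], "turn": 0.0475}, {"dp": [0, 0, 0], "turn": 0.0475}, {"dp": [0, 0, 0], "turn": 0.0475}, {"dp": [0, 0, 0], "turn": 0.0475}, {"dp": [0, 0, 0], "turn": 0.0475}], hand=0.62)

```text
time: 0.57
eef_pos: [0.1441, -0.6078, 0.2417]
tool_rot: [-3.141, 0.011, 0.0]
force: [0.5, 0.1, 0.1]
gripper_width: 0.299
gripper_force: 0.0
```

>>> drive_tool(increments=[{"dp": [0.017, -0.034, 0.004], "turn": 0}, {"dp": [0.017, -0.034, 0.004], "turn": 0}, {"dp": [0.017, -0.034, 0.004], "turn": 0}, {"dp": [0.017, -0.034, 0.004], "turn": 0}, {"dp": [0.017, -0.034, 0.004], "turn": 0}])

```text
time: 0.98
eef_pos: [0.2302, -0.4367, 0.2217]
tool_rot: [-3.141, 0.009, 0.0]
force: [1.1, -0.0, 1.0]
gripper_width: 0.192
gripper_force: 0.0
```

>>> drive_tool(increments=[{"dp": [0.017, -0.034, 0.004], "turn": 0}, {"dp": [0.017, -0.034, 0.004], "turn": 0}, {"dp": [0.017, -0.034, 0.004], "turn": 0}, {"dp": [0.017, -0.034, 0.004], "turn": 0}, {"dp": [0.017, -0.034, 0.004], "turn": 0}])

```text
time: 1.4
eef_pos: [0.316, -0.2671, 0.202]
tool_rot: [3.142, -0.009, 0.0]
force: [0.0, -0.6, 0.3]
gripper_width: 0.185
gripper_force: 0.0
```

>>> drive_tool(increments=[{"dp": [0.017, -0.034, 0.004], "turn": 0}, {"dp": [0.017, -0.034, 0.004], "turn": 0}, {"dp": [0.017, -0.034, 0.004], "turn": 0}, {"dp": [0.017, -0.034, 0.004], "turn": 0}, {"dp": [0.017, -0.034, 0.004], "turn": 0}])

```text
time: 1.82
eef_pos: [0.4019, -0.0975, 0.1822]
tool_rot: [3.141, -0.008, 0.001]
force: [2.2, -0.0, -0.6]
gripper_width: 0.188
gripper_force: 0.0
```

>>> drive_tool(increments=[{"dp": [0.017, -0.034, 0.004], "turn": 0}, {"dp": [0.017, -0.034, 0.004], "turn": 0}, {"dp": [0.017, -0.034, 0.004], "turn": 0}, {"dp": [0.017, -0.034, 0.004], "turn": 0}, {"dp": [0, 0, 0], "turn": 0}])

```text
time: 2.23
eef_pos: [0.4725, 0.0414, 0.1661]
tool_rot: [-3.139, -0.001, -0.003]
force: [0.6, 0.5, 0.3]
gripper_width: 0.191
gripper_force: 0.0
```

>>> drive_tool(increments=[{"dp": [0.009, -0.017, 0.02], "turn": 0}, {"dp": [0.0085, -0.0165, 0.02], "turn": 0}, {"dp": [0, 0, 0.02], "turn": 0}, {"dp": [0, 0, 0.02], "turn": 0}, {"dp": [0, 0, 0.01], "turn": 0}])

```text
time: 2.65
eef_pos: [0.4857, 0.0695, 0.0739]
tool_rot: [3.141, -0.006, -0.007]
force: [-1.1, -0.5, -0.2]
gripper_width: 0.185
gripper_force: 0.0
```

>>> drive_tool(increments=[{"dp": [0, 0, 0.002], "turn": 0}, {"dp": [0, 0, 0.002], "turn": 0}, {"dp": [0, 0, 0.002], "turn": 0}, {"dp": [0, 0, 0.002], "turn": 0}, {"dp": [0, 0, 0.002], "turn": 0}])

```text
time: 3.07
eef_pos: [0.4889, 0.0696, 0.0673]
tool_rot: [-3.141, 0.008, -0.004]
force: [0.2, -1.7, 0.4]
gripper_width: 0.187
gripper_force: 0.0
```

>>> drive_tool(increments=[{"dp": [0, -0.005, 0], "turn": 0}, {"dp": [0, 0, 0.001], "turn": 0}, {"dp": [0, 0, 0.001], "turn": 0}, {"dp": [0, 0, 0.001], "turn": 0}, {"dp": [0, 0, 0.001], "turn": 0}])

```text
time: 3.48
eef_pos: [0.4882, 0.075, 0.0631]
tool_rot: [-3.141, 0.007, -0.0]
force: [-1.9, 0.3, 6.2]
gripper_width: 0.191
gripper_force: 3.2
```

>>> drive_tool(increments=[{"dp": [0, 0, 0.001], "turn": 0}, {"dp": [0, 0, 0.001], "turn": 0}, {"dp": [0, 0, 0.001], "turn": 0}, {"dp": [0, 0, 0.001], "turn": 0}, {"dp": [0, 0, 0.001], "turn": 0}])

```text
time: 3.9
eef_pos: [0.4882, 0.075, 0.0582]
tool_rot: [-3.141, 0.007, -0.001]
force: [-2.2, 0.8, 6.0]
gripper_width: 0.187
gripper_force: 3.3
```

>>> drive_tool(increments=[{"dp": [0, 0, 0.001], "turn": 0}, {"dp": [0, 0, 0.001], "turn": 0}, {"dp": [0, 0, 0.001], "turn": 0}, {"dp": [0, 0, 0.001], "turn": 0}, {"dp": [0, 0, 0.001], "turn": 0}])

```text
time: 4.32
eef_pos: [0.4884, 0.075, 0.0551]
tool_rot: [-3.141, 0.007, 0.002]
force: [-8.7, 0.4, 28.7]
gripper_width: 0.188
gripper_force: 14.7
```

>>> drive_tool(increments=[{"dp": [0, 0, -0.015], "turn": 0}, {"dp": [0, 0, -0.015], "turn": 0}, {"dp": [0, 0.03, 0], "turn": 0}, {"dp": [0, 0.035, 0], "turn": 0}, {"dp": [0, 0.035, 0], "turn": 0}])

```text
time: 4.73
eef_pos: [0.4878, -0.0258, 0.0829]
tool_rot: [3.141, -0.003, 0.002]
force: [0.1, 0.1, -0.6]
gripper_width: 0.189
gripper_force: 0.0
```

>>> drive_tool(increments=[{"dp": [0, 0.035, 0], "turn": 0}, {"dp": [0, 0.0355, 0], "turn": 0}, {"dp": [0, 0, 0], "turn": 0}, {"dp": [0, 0, 0], "turn": 0}, {"dp": [0, 0, 0], "turn": 0}])

```text
time: 5.15
eef_pos: [0.4867, -0.0955, 0.0821]
tool_rot: [-3.141, 0.009, 0.001]
force: [-1.0, 0.1, -0.3]
gripper_width: 0.193
gripper_force: 0.0
```

>>> drive_tool(increments=[{"dp": [0.002, 0, 0.004], "turn": 0}, {"dp": [0, 0, 0.004], "turn": 0}, {"dp": [0, 0, 0.004], "turn": 0}, {"dp": [0, 0, 0.003], "turn": 0}, {"dp": [0, 0, 0.001], "turn": 0}])

```text
time: 5.57
eef_pos: [0.4884, -0.0948, 0.0653]
tool_rot: [-3.141, 0.005, 0.003]
force: [1.0, 0.2, -0.9]
gripper_width: 0.19
gripper_force: 0.0
```

>>> drive_tool(increments=[{"dp": [0, 0, 0.001], "turn": 0}, {"dp": [0, 0, 0.001], "turn": 0}, {"dp": [0, 0, 0.001], "turn": 0}, {"dp": [0, 0, 0.001], "turn": 0}, {"dp": [0, 0, 0.001], "turn": 0}])

```text
time: 5.98
eef_pos: [0.4893, -0.0958, 0.0619]
tool_rot: [-3.141, 0.008, 0.0]
force: [-2.7, 0.8, 6.2]
gripper_width: 0.19
gripper_force: 3.2
```

>>> drive_tool(increments=[{"dp": [0, 0, 0.001], "turn": 0}, {"dp": [0, 0, 0.001], "turn": 0}, {"dp": [0, 0, 0.001], "turn": 0}, {"dp": [0, 0, 0.001], "turn": 0}, {"dp": [0, 0, 0.001], "turn": 0}])

```text
time: 6.4
eef_pos: [0.4893, -0.0958, 0.0572]
tool_rot: [-3.141, 0.008, -0.0]
force: [-1.7, 1.7, 6.5]
gripper_width: 0.185
gripper_force: 3.3
```

>>> drive_tool(increments=[{"dp": [0, 0, 0.001], "turn": 0}, {"dp": [0, 0, 0.001], "turn": 0}, {"dp": [0, 0, 0.001], "turn": 0}, {"dp": [0, 0, 0.001], "turn": 0}, {"dp": [0, 0, 0], "turn": 0}])

```text
time: 6.82
eef_pos: [0.4894, -0.0959, 0.0551]
tool_rot: [-3.141, 0.008, 0.002]
force: [-7.5, 2.3, 20.4]
gripper_width: 0.193
gripper_force: 10.4
```

>>> drive_tool(increments=[{"dp": [0, 0, -0.015], "turn": 0}, {"dp": [0, 0, -0.02], "turn": 0}, {"dp": [-0.005, -0.03, 0], "turn": 0}, {"dp": [-0.004, -0.03, 0], "turn": 0}, {"dp": [0, -0.03, 0], "turn": 0}])

```text
time: 7.23
eef_pos: [0.4801, -0.0053, 0.0878]
tool_rot: [3.142, -0.011, 0.001]
force: [0.2, 0.6, -0.7]
gripper_width: 0.194
gripper_force: 0.0
```

>>> drive_tool(increments=[{"dp": [0, 0, 0], "turn": 0}, {"dp": [0, 0, 0], "turn": 0}, {"dp": [0, 0, 0], "turn": 0}, {"dp": [0, 0, 0], "turn": 0}, {"dp": [0, 0, 0], "turn": 0}])

```text
time: 7.65
eef_pos: [0.4807, -0.0067, 0.0873]
tool_rot: [3.141, -0.01, 0.0]
force: [0.1, -0.1, -0.8]
gripper_width: 0.193
gripper_force: 0.0
```

```bash
python3 - <<'E'
from h import *
im=camera("scene");i=camera_info("scene");w=camera("wrist")
for P in ([.5195,-.005,.056],[.490,.0747,.044],[.489,-.0955,.044]): print(proj(i,np.array(P)).round(1))
a=cv2.resize(im[160:280,200:360,::-1],None,fx=4,fy=4,interpolation=cv2.INTER_CUBIC);cv2.imwrite("pics/s1.png",a);cv2.imwrite("pics/w1.png",w[:,:,::-1])
E
```

```text
[272.6 199.4]
[246.  193.7]
[276.9 226.3]
```

View pics/s1.png

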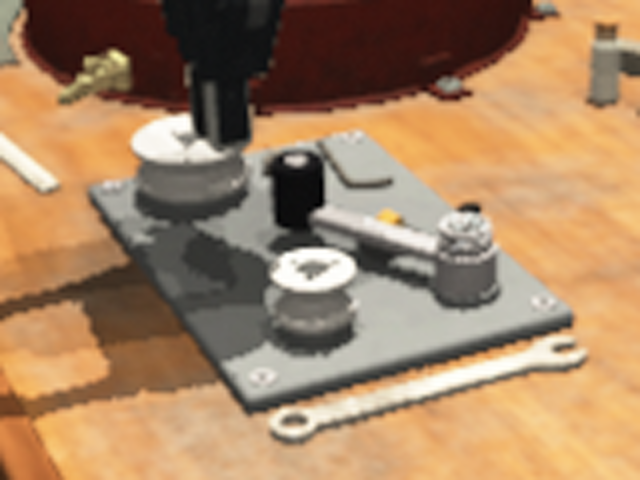

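View pics/w1.png

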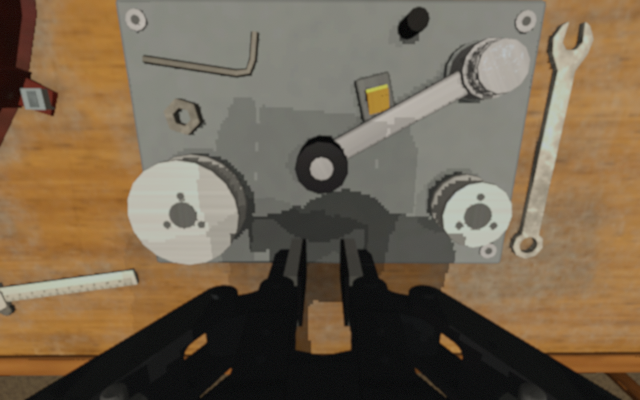

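The wrist view shows the roller at (321,165), centred between the fingers (gap centre about column 323). Both pulleys look seated in the scene view. Next I descend in front of the roller and push along its arc.

>>> drive_tool(increments=[{"dp": [0, -0.001, 0.01], "turn": 0}, {"dp": [0, 0, 0.01], "turn": 0}, {"dp": [0, 0, 0.01], "turn": 0}, {"dp": [0, 0, 0.01], "turn": 0}, {"dp": [0, 0, 0], "turn": 0}])

```text
time: 8.17
eef_pos: [0.4779, -0.0045, 0.0444]
tool_rot: [-3.141, 0.008, 0.009]
force: [0.6, 0.4, -0.4]
gripper_width: 0.191
gripper_force: 0.0
```

>>> drive_tool(increments=[{"dp": [0.004, 0, 0], "turn": 0}, {"dp": [0.004, 0, 0], "turn": 0}, {"dp": [0.004, 0, 0], "turn": 0}, {"dp": [0.004, 0, 0], "turn": 0}, {"dp": [0.002, 0, 0], "turn": 0}])

```text
time: 8.58
eef_pos: [0.4978, -0.0049, 0.0474]
tool_rot: [3.141, -0.007, -0.005]
force: [-5.0, -1.6, 3.5]
gripper_width: 0.187
gripper_force: 2.7
```

>>> drive_tool(increments=[{"dp": [0.003, -0.0014, 0], "turn": 0}, {"dp": [0.003, -0.0013, 0], "turn": 0}, {"dp": [0.003, -0.0013, 0], "turn": 0}, {"dp": [0.003, -0.0012, 0], "turn": 0}, {"dp": [0.003, -0.001, 0], "turn": 0}])

```text
time: 9.0
eef_pos: [0.5094, 0.0013, 0.0465]
tool_rot: [3.141, -0.007, -0.015]
force: [-9.1, -0.7, 4.5]
gripper_width: 0.189
gripper_force: 4.0
```

>>> drive_tool(increments=[{"dp": [0.003, -0.001, 0], "turn": 0}, {"dp": [0.003, -0.001, 0], "turn": 0}, {"dp": [0.003, -0.0009, 0], "turn": 0}, {"dp": [0.003, -0.0008, 0], "turn": 0}, {"dp": [0.003, -0.0007, 0], "turn": 0}])

```text
time: 9.42
eef_pos: [0.523, 0.0061, 0.0458]
tool_rot: [-3.141, 0.007, 0.02]
force: [-8.9, -0.9, 2.1]
gripper_width: 0.193
gripper_force: 4.3
```

>>> drive_tool(increments=[{"dp": [0.003, -0.0006, 0], "turn": 0}, {"dp": [0.003, -0.0005, 0], "turn": 0}, {"dp": [0.003, -0.0004, 0], "turn": 0}, {"dp": [0.003, -0.0003, 0], "turn": 0}, {"dp": [0.003, -0.0002, 0], "turn": 0}])

```text
time: 9.83
eef_pos: [0.5366, 0.0083, 0.0451]
tool_rot: [-3.14, 0.008, 0.025]
force: [-10.3, 0.8, 2.7]
gripper_width: 0.188
gripper_force: 4.6
```

>>> drive_tool(increments=[{"dp": [0.003, 0, 0], "turn": 0}, {"dp": [0.003, 0, 0], "turn": 0}, {"dp": [0.003, 0, 0], "turn": 0}, {"dp": [0.003, 0, 0], "turn": 0}, {"dp": [0.003, 0, 0], "turn": 0}])

```text
time: 10.25
eef_pos: [0.5505, 0.0083, 0.0445]
tool_rot: [-3.14, 0.008, 0.028]
force: [-12.0, 1.0, 1.8]
gripper_width: 0.19
gripper_force: 4.8
```

>>> drive_tool(increments=[{"dp": [0.002, 0, 0], "turn": 0}, {"dp": [0.002, 0, 0], "turn": 0}, {"dp": [0.001, 0, 0], "turn": 0}, {"dp": [0, 0, 0], "turn": 0}, {"dp": [0, 0, 0], "turn": 0}])

```text
time: 10.67
eef_pos: [0.5553, 0.0086, 0.0445]
tool_rot: [-3.14, 0.008, 0.029]
force: [-12.2, 1.8, 2.0]
gripper_width: 0.186
gripper_force: 5.0
```

```bash
python3 - <<'E'
from h import *
im=camera("scene");w=camera("wrist");t=camera("top")
s=observe();print(s["eef_pos"].round(4) if hasattr(s["eef_pos"],'round') else s["eef_pos"],s["force"])
a=cv2.resize(im[160:280,200:360],(640,480),interpolation=cv2.INTER_CUBIC)[:, :420]
i=camera_info("wrist")
b=cv2.resize(w,(380,238));c=cv2.resize(t[175:285,200:370],(380,242),interpolation=cv2.INTER_CUBIC)
cv2.imwrite("pics/f.png",np.hstack([a,np.vstack([b,c])])[:,:,::-1])
E
```

```text
[0.5552 0.0086 0.0445] [-11.58539771   1.3390885    1.51932401]
```

View pics/f.png

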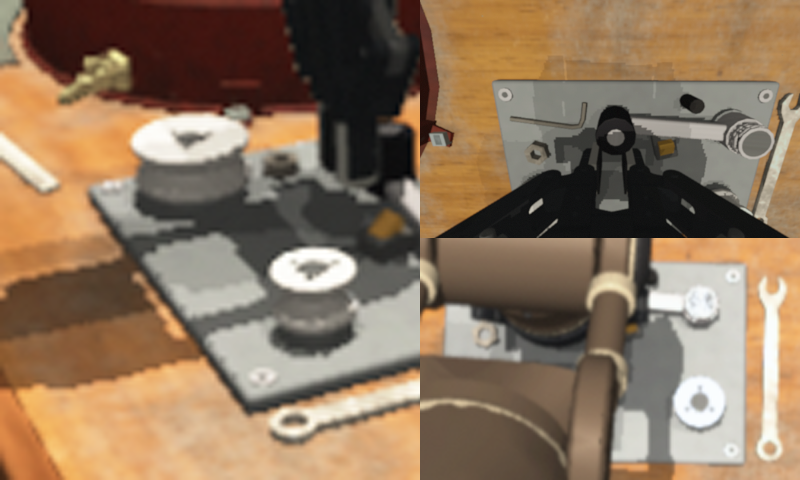

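The wrist view shows the roller cradled between the fingers at (615,137). The arm has swung past the brass pawl at (667,148), which stands up in front of it. The nut, key and spanner haven't moved.

```bash
python3 -c "
from cell import job_done;print(job_done())"
```

```text
the job is handed in; nothing more can be done
None
```

The job is handed in: both pulleys are pressed home, and the gripper is holding the tensioner arm at about 0.58 rad, past the pawl click (0.48), carrying about 12 N of spring force, with the nut, key and spanner left where they lay.

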